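Set out the setting tools for the colleague opposite

TASK

My colleague sits opposite and wants the setting tools laid out the other way round: move all four from the cups of the steel rack to the empty wooden rack, in the reverse order, so that the tool at the left end of the steel rack comes to the right end of the wooden one, its neighbour next to it, and so on. Stand each one upright, shank down in its own well with the collar resting on the wood, and let none of them fall over on the way.

Things in the scene. Friction and masses are not known exactly. Their poses are not given: they have to be found in the camera images.
- tool_red_mid (a point): The setting tool with the red handle: 106 mm long, standing upright. From its foot: a steel shank 26 mm long and 10 mm thick (tapering to 6 mm at the foot), a round brass collar 36 mm across and 4 mm thick, then the red round handle, 26 mm across and 76 mm long. About 50 to 100 g. This point is on its axis half-way up, 53 mm above the foot (23 mm above the collar's upper face). z points up along the tool; it is round, so its yaw means nothing.
- tool_blue_mid (a point): The setting tool with the blue handle: 106 mm long, standing upright. From its foot: a steel shank 26 mm long and 10 mm thick (tapering to 6 mm at the foot), a round brass collar 36 mm across and 4 mm thick, then the blue round handle, 26 mm across and 76 mm long. About 50 to 100 g. This point is on its axis half-way up, 53 mm above the foot (23 mm above the collar's upper face). z points up along the tool; it is round, so its yaw means nothing.
- tool_green_mid (a point): The setting tool with the green handle: 106 mm long, standing upright. From its foot: a steel shank 26 mm long and 10 mm thick (tapering to 6 mm at the foot), a round brass collar 36 mm across and 4 mm thick, then the green round handle, 26 mm across and 76 mm long. About 50 to 100 g. This point is on its axis half-way up, 53 mm above the foot (23 mm above the collar's upper face). z points up along the tool; it is round, so its yaw means nothing.
- tool_yellow_mid (a point): The setting tool with the yellow handle: 106 mm long, standing upright. From its foot: a steel shank 26 mm long and 10 mm thick (tapering to 6 mm at the foot), a round brass collar 36 mm across and 4 mm thick, then the yellow round handle, 26 mm across and 76 mm long. About 50 to 100 g. This point is on its axis half-way up, 53 mm above the foot (23 mm above the collar's upper face). z points up along the tool; it is round, so its yaw means nothing.
- cup_red: The fixed grey cup of the steel rack, with a thin red line round its top, in which the red tool stands at the start: 50 x 50 mm, 34 mm high, with a 22 mm square well 30 mm deep; the collar rests on its top face. Origin at the centre of its underside, 8 mm above the table. It never moves in a run, so it keeps showing where in the row the red tool began. The cups' order in the row differs from start to start.
- cup_blue: The fixed grey cup of the steel rack, with a thin blue line round its top, in which the blue tool stands at the start: 50 x 50 mm, 34 mm high, with a 22 mm square well 30 mm deep; the collar rests on its top face. Origin at the centre of its underside, 8 mm above the table. It never moves in a run, so it keeps showing where in the row the blue tool began. The cups' order in the row differs from start to start.
- cup_green: The fixed grey cup of the steel rack, with a thin green line round its top, in which the green tool stands at the start: 50 x 50 mm, 34 mm high, with a 22 mm square well 30 mm deep; the collar rests on its top face. Origin at the centre of its underside, 8 mm above the table. It never moves in a run, so it keeps showing where in the row the green tool began. The cups' order in the row differs from start to start.
- cup_yellow: The fixed grey cup of the steel rack, with a thin yellow line round its top, in which the yellow tool stands at the start: 50 x 50 mm, 34 mm high, with a 22 mm square well 30 mm deep; the collar rests on its top face. Origin at the centre of its underside, 8 mm above the table. It never moves in a run, so it keeps showing where in the row the yellow tool began. The cups' order in the row differs from start to start.
- steel_rack: The dark steel rack, fixed, 66 x 236 mm and low (16 mm at its edges), that carries the four coloured-edged cups in a row along its y axis, at y = -82.5, -27.5, +27.5 and +82.5 mm. Origin at the centre of its underside on the table, z up. Either the left or the right one of the two racks, turned up to 0.3 rad.
- wood_rack: The brown wooden rack, fixed, empty at the start: a block 60 mm deep (x), 232 mm long (y) and 42 mm high, with four 22 mm square wells, 30 mm deep, in a row along its y axis at x = 0 and y = -82.5, -27.5, +27.5 and +82.5 mm. Origin at the centre of its underside on the table, z up; turned up to 0.3 rad, so that +y is the left end of both racks seen from the robot. A seated tool's collar rests on its top face, its half-way point then 69 mm above the table.
There are look-alikes about, which are no part of the job. There is more than one size of the steel_rack; the one meant has the size given above.

How it is judged:
At the end, for the whole second after the job is handed in: Each tool is seated in the wooden-rack well that mirrors its starting cup (from y = +27.5 mm of the steel rack to y = -27.5 mm of the wooden): within 10 mm of the well's centre in x and y, half-way point 64 to 74 mm above the table, leaning under 0.12 rad, under 0.02 m/s (((y of cup_red in the frame of steel_rack between -0.0925 and -0.0725 m and y of tool_red_mid in the frame of wood_rack between 0.0725 and 0.0925 m) or (y of cup_red in the frame of steel_rack between -0.0375 and -0.0175 m and y of tool_red_mid in the frame of wood_rack between 0.0175 and 0.0375 m) or (y of cup_red in the frame of steel_rack between 0.0175 and 0.0375 m and y of tool_red_mid in the frame of wood_rack between -0.0375 and -0.0175 m) or (y of cup_red in the frame of steel_rack between 0.0725 and 0.0925 m and y of tool_red_mid in the frame of wood_rack between -0.0925 and -0.0725 m)) and x of tool_red_mid in the frame of wood_rack between -0.01 and 0.01 m and z of tool_red_mid in the frame of wood_rack between 0.064 and 0.074 m and angle between each of tool_red_mid, tool_blue_mid, tool_green_mid, tool_yellow_mid's own z axis and vertical below 0.12 rad and linear speed of each of tool_red, tool_blue, tool_green, tool_yellow below 0.02 m/s and ((y of cup_blue in the frame of steel_rack between -0.0925 and -0.0725 m and y of tool_blue_mid in the frame of wood_rack between 0.0725 and 0.0925 m) or (y of cup_blue in the frame of steel_rack between -0.0375 and -0.0175 m and y of tool_blue_mid in the frame of wood_rack between 0.0175 and 0.0375 m) or (y of cup_blue in the frame of steel_rack between 0.0175 and 0.0375 m and y of tool_blue_mid in the frame of wood_rack between -0.0375 and -0.0175 m) or (y of cup_blue in the frame of steel_rack between 0.0725 and 0.0925 m and y of tool_blue_mid in the frame of wood_rack between -0.0925 and -0.0725 m)) and x of tool_blue_mid in the frame of wood_rack between -0.01 and 0.01 m and z of tool_blue_mid in the frame of wood_rack between 0.064 and 0.074 m and ((y of cup_green in the frame of steel_rack between -0.0925 and -0.0725 m and y of tool_green_mid in the frame of wood_rack between 0.0725 and 0.0925 m) or (y of cup_green in the frame of steel_rack between -0.0375 and -0.0175 m and y of tool_green_mid in the frame of wood_rack between 0.0175 and 0.0375 m) or (y of cup_green in the frame of steel_rack between 0.0175 and 0.0375 m and y of tool_green_mid in the frame of wood_rack between -0.0375 and -0.0175 m) or (y of cup_green in the frame of steel_rack between 0.0725 and 0.0925 m and y of tool_green_mid in the frame of wood_rack between -0.0925 and -0.0725 m)) and x of tool_green_mid in the frame of wood_rack between -0.01 and 0.01 m and z of tool_green_mid in the frame of wood_rack between 0.064 and 0.074 m and ((y of cup_yellow in the frame of steel_rack between -0.0925 and -0.0725 m and y of tool_yellow_mid in the frame of wood_rack between 0.0725 and 0.0925 m) or (y of cup_yellow in the frame of steel_rack between -0.0375 and -0.0175 m and y of tool_yellow_mid in the frame of wood_rack between 0.0175 and 0.0375 m) or (y of cup_yellow in the frame of steel_rack between 0.0175 and 0.0375 m and y of tool_yellow_mid in the frame of wood_rack between -0.0375 and -0.0175 m) or (y of cup_yellow in the frame of steel_rack between 0.0725 and 0.0925 m and y of tool_yellow_mid in the frame of wood_rack between -0.0925 and -0.0725 m)) and x of tool_yellow_mid in the frame of wood_rack between -0.01 and 0.01 m and z of tool_yellow_mid in the frame of wood_rack between 0.064 and 0.074 m); the robot touches nothing.
It fails at once if the red tool is tipped more than 0.8 rad from upright (angle between tool_red_mid's own z axis and vertical above 0.8 rad).
It fails at once if the blue tool is tipped more than 0.8 rad from upright (angle between tool_blue_mid's own z axis and vertical above 0.8 rad).
It fails at once if the green tool is tipped more than 0.8 rad from upright (angle between tool_green_mid's own z axis and vertical above 0.8 rad).
It fails at once if the yellow tool is tipped more than 0.8 rad from upright (angle between tool_yellow_mid's own z axis and vertical above 0.8 rad).
It also fails if it takes over 106 s, if anything falls off the work surface, if the arm or the gripper's body presses on something with over 40 N, if the wrist force passes 120 N, or if a joint passes its speed limit or range.

ROBOT

A 6-joint arm with a two-finger parallel gripper is mounted at the origin on the work surface. World frame = base frame: x ahead of the robot, y to its left, z up, the work surface at z = 0. Lengths are in m, angles in rad, forces in N, time in s.
With the tool pointing down it reaches from about 0.35 to 0.925 m from the base axis. Payload 6.4 kg.
Tool frame: the origin (TCP) lies midway between the tips of the shut fingers; the grasp point (between the pads) lies 19 mm behind it; z points along the fingers, y is the line along which they close (so a half turn about z gives the same grasp; the last joint's range is limited). The gripper opens to 94 mm and grips with 3 to 60 N. Pads are 16 mm wide; open, the fingers measure 119 mm over their backs; the gripper's body (75 mm by 177 mm) begins 78 mm behind the grasp point.
Start: joints at [1.159, 0.245, 1.558, -0, 1.339, -0.174], TCP at [0.153, 0.632, 0.205] pointing down, gripper open.
Joint ranges: [-3.13, 3.13], [-1.02, 2.26], [0.13, 2.54], [-0.95, 4.09], [0.21, 2.88], [-2.74, 2.74]. Speed limits (rad/s): [2.57, 2.57, 3.14, 3.14, 3.14, 3.14].

INTERFACE

Orientations are given as a unit quaternion [x, y, z, w].
In Python, from station import * gives the robot as it stands.
- The arm moves only by the shell command python3 -m inch 'ROWS' [FORCE]. ROWS is JSON, a list of rows, each a list of 3 entries, a list of its own where there are three numbers: the shift along the world's x, y, z in mm, then the turn, a rotation vector about the world's x, y, z in rad, then the gripper command: -1 is shut, 1 is fully open, values between are in proportion. In form: [[[tx, ty, tz], [wx, wy, wz], gripper], ...]. A call has exactly 8 rows; each row shifts and turns the commanded pose from where the row before left it; what a row does not reach is not made up. A row lasts 1/8 s, in which the tool goes at most 62.5 mm and 10.7 degrees, less where a joint would pass 70% of its speed; a pose out of reach is approached as far as the arm can. A call with a gripper value outside its range is refused whole. The fingers move at their own pace and stop on an object; FORCE is the grip in N (left out, the last holds). Time passes only in rows, so rows that do not move let the fingers close, or fill a call up. It gives the time, the measured TCP pose, the force, the opening and the grip force at its end, in the units of the state.
- get_obs(): the state, without advancing time (a new reading comes with each control period).
- read_camera(name): name is "scene" or "side" or "wrist"; returns a dict with "frame" (400x640x3 uint8, red, green, blue), "fx", "fy", "cx", "cy" (pixels), "xyz" and "orientation" of the camera in the world. Camera axes: x right, y up, looking along -z (the intrinsics and any distortion apply to the point x, -y, -z); pixel columns grow to the right and rows downward; lengths in m; the calibration is good to about 2 mm. A picture is of the moment at which its call begins. There is no depth.
- finish_job(): hands the job in; it is judged then, once.
The state is a dict: "clock": time; "qpos": joint angles; "dq": joint speeds; "joint_efforts": joint torques, N m; "tcp_pos": TCP position; "eef_rot": TCP orientation; "force": force on the tool from outside, world axes, zero at the start; "moment": the same for the moment, N m; "opening": finger opening in m; "grip_force": force on a finger pad.
Only numpy, scipy, OpenCV 4.12 (cv2) and the standard library are available. Lean on these libraries where they do the work, as an engineer would, in place of code of your own. Each camera call takes 0.05 s, during which the arm holds its last target. There are 200 camera calls.

## Working session

There is one attempt and no reset: what is moved stays moved. The work goes in short steps, Python scripts to look and compute and a shell command to move; the robot and the scene stay as the last step left them, time stands still between calls to the robot, and variables do not carry over. Pictures are saved under pics/ and viewed, at most 17 in all, crops included, and the job is handed in when it is done.

```bash
mkdir -p pics
cat > h.py <<'E'
from station import *
import numpy as np, cv2, pickle
from scipy.spatial.transform import Rotation as R
def snap(n,f):
    c=read_camera(n); pickle.dump(c,open(f'pics/{f}.pkl','wb')); cv2.imwrite(f'pics/{f}.png',c['frame'][:,:,::-1]); return c
def load(f): return pickle.load(open(f'pics/{f}.pkl','rb'))
def proj(c,P):
    p=R.from_quat(c['orientation']).inv().apply(np.atleast_2d(P)-c['xyz'])
    return np.c_[c['cx']+c['fx']*p[:,0]/-p[:,2], c['cy']+c['fy']*-p[:,1]/-p[:,2]]
def unproj(c,uv,z):
    uv=np.atleast_2d(uv).astype(float)
    d=np.c_[(uv[:,0]-c['cx'])/c['fx'],-(uv[:,1]-c['cy'])/c['fy'],-np.ones(len(uv))]
    d=R.from_quat(c['orientation']).apply(d); t=(z-c['xyz'][2])/d[:,2]
    return c['xyz']+d*t[:,None]
E
python3 - <<'E'
from h import *
for n in ['scene','side','wrist']:
    c=snap(n,n+'0'); print(n,{k:v for k,v in c.items() if k!='frame'})
o=get_obs(); print(o)
a=[load(n+'0')['frame'] for n in ['scene','side','wrist']]
E
```

```text
(no output)
```

View pics/scene0.png

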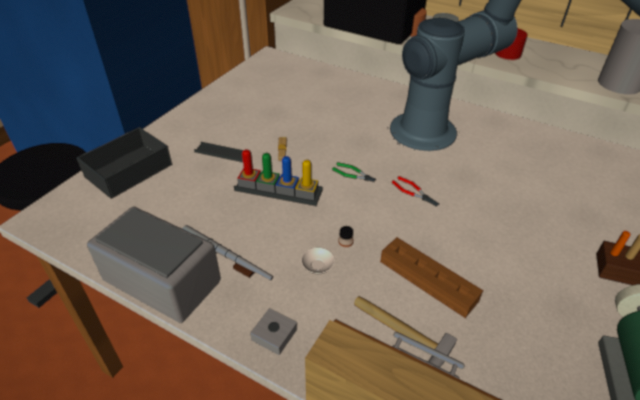

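View pics/side0.png

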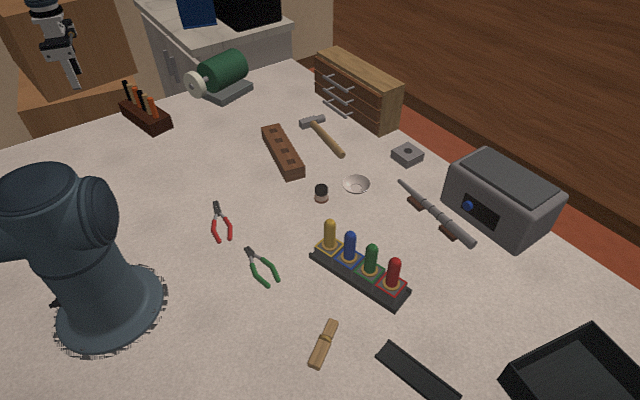

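The steel rack with the four cups is at scene (278,190) and side (360,275). The dark bar without cups, at scene (218,152) and side (420,370), is a look-alike. The brown block with four wells is at scene (430,275) and side (283,152), and the orange-handled holder at scene (622,262) is not part of the job. I'll confirm with enlarged crops.

Run:
```python
from h import *
s=load('scene0')
d=load('side0')
L=lambda c,x,y,w,h,f: cv2.resize(c['frame'][y:y+h,x:x+w,::-1],None,fx=f,fy=f,interpolation=cv2.INTER_CUBIC)
A=np.vstack([np.hstack([L(s,180,130,160,100,2.5),L(s,360,225,160,100,2.5)]),np.hstack([L(d,290,210,160,120,2.5),L(d,220,105,160,120,2.5)])])
cv2.imwrite('pics/crop1.png',A); print(A.shape)
rng={'red':[(0,8),(172,180)],'green':[(50,75)],'blue':[(105,125)],'yellow':[(20,30)]}
for k,rs in rng.items():
    P=[];A=[];b=[]
    for c,roi in ((s,(235,140,325,205)),(d,(310,210,415,300))):
        h=cv2.cvtColor(c['frame'],cv2.COLOR_RGB2HSV).astype(int); m=np.zeros(h.shape[:2],np.uint8)
        for lo,hi in rs: m|=((h[...,0]>=lo)&(h[...,0]<=hi)&(h[...,1]>150)&(h[...,2]>70)).astype(np.uint8)
        z=np.zeros_like(m); z[roi[1]:roi[3],roi[0]:roi[2]]=1; m*=z
        m=cv2.morphologyEx(m,cv2.MORPH_OPEN,np.ones((3,3),np.uint8))
        n,l,st,ce=cv2.connectedComponentsWithStats(m); i=1+np.argmax(st[1:,4])
        P.append((st[i],ce[i].round(1),unproj(c,ce[i],0.084)[0][:2].round(4)))
    print(k,P)
```

```text
(550, 800, 3)
red [(array([242, 150,  11,  25, 207], dtype=int32), array([246.8, 161.9]), array([ 0.4995, -0.3218])), (array([391, 258,  10,   9,  70], dtype=int32), array([396. , 261.9]), array([ 0.5178, -0.3063]))]Traceback (most recent call last):
  File "<stdin>", line 15, in <module>
    return _wrapfunc(a, 'argmax', axis=axis, out=out, **kwds)
    return bound(*args, **kwds)
ValueError: attempt to get argmax of an empty sequence
```

View pics/crop1.png

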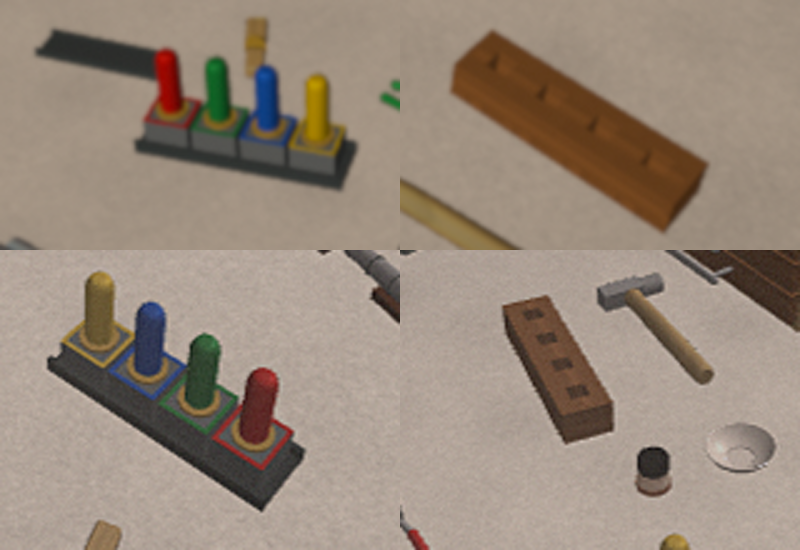

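The crop confirms both: the cupped rack with red, green, blue and yellow tools (scene 247/267/287/307), and the brown block with four empty wells (side (273,131) to (291,161)). Next I fit the rack poses.

```bash
cat > fit.py <<'E'
from h import *
from scipy.optimize import least_squares
s=load('scene0'); d=load('side0')
S=lambda pts,ox,oy,cx,cy:(np.array(pts,float)-[cx,cy]+.0)/2.5+[ox,oy]-.3
def rack(obs,x0):
    def f(p):
        r=[]
        for c,loc,uv in obs:
            loc=np.array(loc,float); ca,sa=np.cos(p[2]),np.sin(p[2])
            W=np.c_[p[0]+ca*loc[:,0]-sa*loc[:,1],p[1]+sa*loc[:,0]+ca*loc[:,1],loc[:,2]]
            r.append((proj(c,W)-uv).ravel())
        return np.concatenate(r)
    o=least_squares(f,x0,loss='soft_l1'); return o.x.round(4),f(o.x).reshape(-1,2).round(1).tolist()
ys=[.0825,.0275,-.0275,-.0825]
E
python3 - <<'E'
from fit import *
rng={'red':[(0,8),(172,180)],'green':[(45,80)],'blue':[(105,125)],'yellow':[(20,30)]}
T={}
for k,rs in rng.items():
    for n,c,roi in (('s',s,(238,145,318,192)),('d',d,(310,210,415,300))):
        h=cv2.cvtColor(c['frame'],cv2.COLOR_RGB2HSV).astype(int); m=np.zeros(h.shape[:2],np.uint8)
        for lo,hi in rs: m|=((h[...,0]>=lo)&(h[...,0]<=hi)&(h[...,1]>110)&(h[...,2]>35)).astype(np.uint8)
        z=np.zeros_like(m); z[roi[1]:roi[3],roi[0]:roi[2]]=1; m*=z
        m=cv2.morphologyEx(m,cv2.MORPH_OPEN,np.ones((5,5),np.uint8))
        nn,l,st,ce=cv2.connectedComponentsWithStats(m)
        if nn<2: print(k,n,'none'); continue
        i=1+np.argmax(st[1:,4]); T[k,n]=ce[i]
        print(k,n,st[i],ce[i].round(1),unproj(c,ce[i],0.084)[0][:2].round(4))
order=['red','green','blue','yellow']
# wood
wells=S([(533,314),(547,338),(563,364),(578,391)],220,105,400,250)
W=[[0,y,.042] for y in ys]
print(unproj(d,wells,.042).round(4)[:,:2])
tc=S([(503,305),(548,297),(612,405),(565,415)],220,105,400,250)
print(unproj(d,tc,.042).round(4)[:,:2])
sc=S([(492,32),(707,165),(672,205),(453,70)],360,225,400,0)
print(unproj(s,sc,.042).round(4)[:,:2])
E
```

```text
red s [241 150  12  25 230] [246.7 161.6] [ 0.4987 -0.3227]
red d [386 258  15  29 334] [392.9 272. ] [ 0.4953 -0.3215]
green s [263 154   8  24 178] [266.4 165.7] [ 0.4866 -0.2672]
green d none
blue s [283 157   8  24 183] [286.4 168.8] [ 0.4705 -0.2147]
blue d [349 232   6   7  40] [351.5 235. ] [ 0.4893 -0.1952]
yellow s [299 160  14  31 312] [305.8 176. ] [ 0.4703 -0.1553]
yellow d [327 219   8   9  66] [330.3 223.2] [ 0.4726 -0.1396]
[[0.5842 0.3089]
 [0.572  0.2556]
 [0.5603 0.2007]
 [0.5475 0.1481]]
[[0.564  0.348 ]
 [0.6186 0.33  ]
 [0.5646 0.1049]
 [0.5133 0.1209]]
[[0.5147 0.1237]
 [0.5665 0.347 ]
 [0.6221 0.333 ]
 [0.5774 0.1113]]
```

The wood and steel poses agree in both views. Yellow is at the left (+y) end of the steel rack and red at the right. I'll move over the wood rack now and refine with the wrist camera.

```bash
python3 -m inch '[[[10,-10,25],[0,0,-0.1],1],[[27,-26,25],[0,0,-0.1],1],[[27,-26,20],[0,0,-0.1],1],[[27,-26,10],[0,0,-0.1],1],[[27,-26,0],[0,0,-0.1],1],[[27,-26,0],[0,0,-0.1],1],[[27,-26,0],[0,0,-0.1],1],[[27,-26,0],[0,0,-0.1],1]]'
python3 -m inch '[[[27,-26,0],[0,0,-0.1],1],[[27,-26,0],[0,0,-0.1],1],[[27,-26,0],[0,0,-0.1],1],[[27,-26,0],[0,0,-0.1],1],[[27,-26,0],[0,0,-0.1],1],[[27,-26,0],[0,0,-0.1],1],[[26,-26,0],[0,0,-0.1],1],[[10,-29,0],[0,0,0],1]]'
python3 - <<'E'
from fit import *
c=snap('wrist','wrist1'); o=get_obs()
y=R.from_quat(o['eef_rot']).as_matrix(); print(o['tcp_pos'],y[:,1],y[:,2]); print(c['xyz'])
w=np.array([[0.5842,0.3089],[0.572,0.2556],[0.5603,0.2007],[0.5475,0.1481]])
print(proj(c,np.c_[w,np.full(4,.042)]).round(1))
# tools by hand in side crop: mid-handle
t=S([(100,312),(150,341),(204,372),(262,407)],290,210,0,250)
print(unproj(d,t,.084)[:,:2].round(4))
E
```

```text
clock: 1.15
tcp_pos: [0.3527, 0.4387, 0.2852]
eef_rot: [0.497, 0.868, -0.0, -0.0]
force: [-0.8, -0.2, 0.3]
opening: 0.094
grip_force: 0.0
clock: 2.15
tcp_pos: [0.5509, 0.2276, 0.2848]
eef_rot: [0.764, 0.645, -0.0, -0.0]
force: [-1.4, -0.1, 0.4]
opening: 0.0938
grip_force: 0.0
[0.55169656 0.22472197 0.28479212] [ 9.85539086e-01 -1.69448216e-01 -1.10015190e-04] [-4.87667718e-04 -2.18710289e-03 -9.99997489e-01]
[0.56463783 0.30791104 0.46436948]
[[334.  114.1]
 [331.3 153.9]
 [329.2 191.9]
 [326.4 226.1]]
[[ 0.4514 -0.166 ]
 [ 0.4666 -0.2175]
 [ 0.4823 -0.2699]
 [ 0.4971 -0.3243]]
```

View pics/wrist1.png

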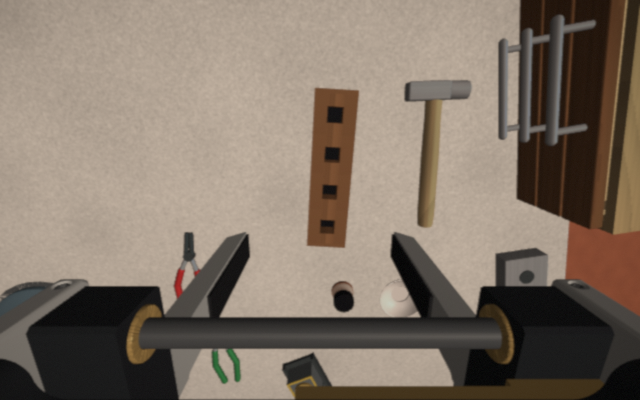

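Wells at (335,115), (332,154), (330,192) and (327,227) match the prediction to 1 px, so the wood rack is located. Now to the steel rack.

```bash
python3 -m inch '[[[-9,-25,0],[0,0,0.056],1],[[-9,-50,0],[0,0,0.056],1],[[-9,-50,0],[0,0,0.056],1],[[-9,-50,0],[0,0,0.056],1],[[-9,-50,0],[0,0,0.056],1],[[-9,-50,0],[0,0,0.056],1],[[-9,-50,0],[0,0,0.056],1],[[-9,-50,0],[0,0,0.056],1]]'
python3 -m inch '[[[-9,-50,0],[0,0,0],1],[[-5,-40,0],[0,0,0],1],[[-2,-20,0],[0,0,0],1],[[0,0,0],[0,0,0],1],[[0,0,0],[0,0,0],1],[[0,0,0],[0,0,0],1],[[0,0,0],[0,0,0],1],[[0,0,0],[0,0,0],1]]'
python3 - <<'E'
from fit import *
c=snap('wrist','wrist2'); o=get_obs()
y=R.from_quat(o['eef_rot']).as_matrix(); print(o['tcp_pos'],y[:,1],y[:,2]); print(c['xyz'])
w=np.array([[ 0.4514,-0.166 ],[ 0.4666,-0.2175],[ 0.4823,-0.2699],[ 0.4971,-0.3243]])
for z in (.042,.122): print(proj(c,np.c_[w,np.full(4,z)]).round(1).tolist())
E
```

```text
clock: 3.2
tcp_pos: [0.4776, -0.1474, 0.2854]
eef_rot: [0.6, 0.8, 0.0, 0.0]
force: [1.0, 0.6, -0.9]
opening: 0.0941
grip_force: 0.0
clock: 4.2
tcp_pos: [0.4622, -0.2559, 0.2855]
eef_rot: [0.601, 0.799, 0.0, 0.0]
force: [0.3, -0.3, 0.3]
opening: 0.0943
grip_force: 0.0
[ 0.46220644 -0.2560042   0.28551961] [9.60656572e-01 2.77738986e-01 8.23875099e-05] [ 1.11166483e-04 -8.78713636e-05 -9.99999990e-01]
[ 0.43951449 -0.17762073  0.46512208]
[[330.4, 111.5], [330.2, 150.8], [330.1, 188.1], [329.1, 223.9]]
[[332.9, 110.1], [332.5, 158.3], [332.3, 203.3], [331.0, 245.8]]
```

View pics/wrist2.png

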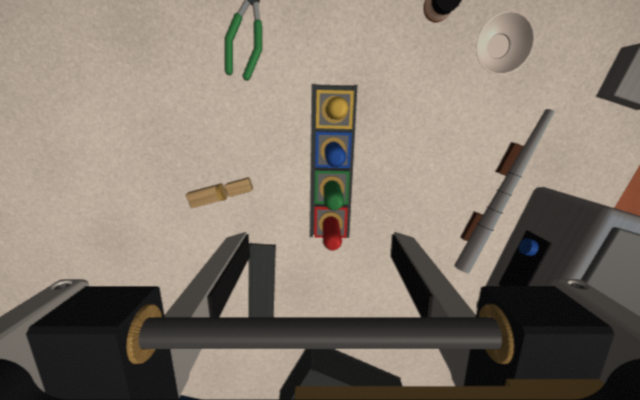

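Run:
```python
from fit import *
c=load('wrist2')
print(unproj(c,[(334.5,109),(333.5,150),(333,188),(331,222)],.042)[:,:2].round(4).tolist())
print(unproj(c,[(337,107),(336,155),(335,200),(333,241)],.119)[:,:2].round(4).tolist())
c1=load('wrist1')
print(unproj(c1,[(335,115),(332.3,154),(330,192),(327,227)],.042)[:,:2].round(4).tolist())
A=[cv2.resize(q['frame'][75:255,290:380,::-1],None,fx=3.3,fy=3.3,interpolation=cv2.INTER_CUBIC) for q in (c1,c)]
cv2.imwrite('pics/crop2.png',np.hstack(A))
```

```text
[[0.4558, -0.1613], [0.4708, -0.2151], [0.4864, -0.2686], [0.499, -0.3206]]
[[0.4549, -0.1614], [0.4696, -0.213], [0.4846, -0.2658], [0.4981, -0.3185]]
[[0.5854, 0.3075], [0.5734, 0.2552], [0.5614, 0.2004], [0.5482, 0.1464]]
```

View pics/crop2.png

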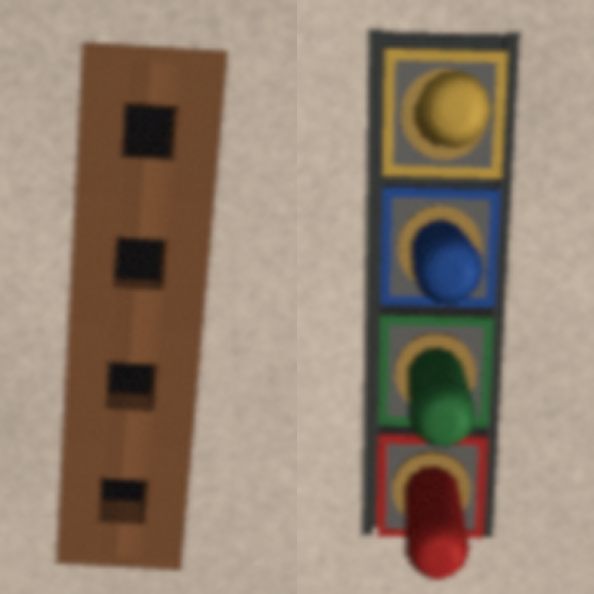

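Refined positions (m):
- **Tools:** yellow (.4555,-.161), blue (.470,-.214), green (.485,-.267), red (.4995,-.320).
- **Wells:** -82.5 (.5486,.147), -27.5 (.561,.2007), +27.5 (.573,.2545), +82.5 (.5855,.308).

Yellow goes first, to the -82.5 well.

```bash
python3 -m inch '[[[-3,47,0],[0,0,0],1],[[-4,48,0],[0,0,0],1],[[0,0,-20],[0,0,0],1],[[0,0,-50],[0,0,0],1],[[0,0,-50],[0,0,0],1],[[0,0,-50],[0,0,0],1],[[0,0,-40],[0,0,0],1],[[0,0,-8],[0,0,0],1]]' 20
python3 -m inch '[[[0,0,0],[0,0,0],1],[[0,0,0],[0,0,0],-1],[[0,0,0],[0,0,0],-1],[[0,0,0],[0,0,0],-1],[[0,0,0],[0,0,0],-1],[[0,0,0],[0,0,0],-1],[[0,0,0],[0,0,0],-1],[[0,0,0],[0,0,0],-1]]' 20
```

```text
clock: 5.25
tcp_pos: [0.4533, -0.1601, 0.065]
eef_rot: [0.601, 0.799, -0.0, -0.003]
force: [0.1, -0.1, -0.6]
opening: 0.0941
grip_force: 0.0
clock: 6.25
tcp_pos: [0.4551, -0.1612, 0.0674]
eef_rot: [0.601, 0.799, -0.0, -0.0]
force: [-1.1, 0.3, 0.2]
opening: 0.0273
grip_force: 0.0
```

```bash
python3 -m inch '[[[0,0,0],[0,0,0],-1],[[0,0,0],[0,0,0],-1],[[0,0,0],[0,0,0],-1],[[0,0,10],[0,0,0],-1],[[0,0,25],[0,0,0],-1],[[0,0,35],[0,0,0],-1],[[0,0,35],[0,0,0],-1],[[0,0,20],[0,0,0],-1]]' 20
python3 - <<'E'
from h import *
snap('side','side2')
E
```

```text
clock: 7.25
tcp_pos: [0.4559, -0.1617, 0.1954]
eef_rot: [0.601, 0.799, 0.0, 0.002]
force: [-0.1, -0.3, -0.6]
opening: 0.026
grip_force: 20.0
```

View pics/side2.png

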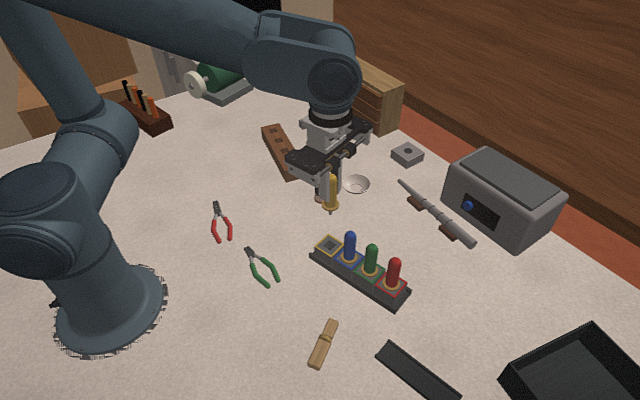

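The side view shows yellow hanging upright at (331,192), its cup at (328,243) empty, and the other three standing.

```bash
python3 -m inch '[[[6,20,0],[0,0,-0.063],-1],[[12,40,0],[0,0,-0.063],-1],[[14,45,0],[0,0,-0.063],-1],[[14,45,0],[0,0,-0.063],-1],[[13,45,0],[0,0,-0.063],-1],[[13,45,0],[0,0,-0.063],-1],[[12,40,0],[0,0,-0.063],-1],[[9,28,0],[0,0,-0.063],-1]]'
python3 -m inch '[[[0,0,0],[0,0,0],-1],[[0,0,0],[0,0,0],-1],[[0,0,0],[0,0,0],-1],[[0,0,-25],[0,0,0],-1],[[0,0,-25],[0,0,0],-1],[[0,0,-20],[0,0,0],-1],[[0,0,-5],[0,0,0],-1],[[0,0,0],[0,0,0],-1]]'
python3 - <<'E'
from h import *
print(get_obs()['tcp_pos'],get_obs()['force']); c=snap('side','side3'); w=snap('wrist','wrist3')
A=cv2.resize(c['frame'][90:210,210:370,::-1],None,fx=3.5,fy=3.5,interpolation=cv2.INTER_CUBIC)
cv2.imwrite('pics/crop3.png',A)
E
```

```text
clock: 8.3
tcp_pos: [0.5481, 0.1485, 0.1922]
eef_rot: [0.782, 0.624, -0.0, -0.0]
force: [0.2, -0.6, -1.7]
opening: 0.0257
grip_force: 20.0
clock: 9.3
tcp_pos: [0.5483, 0.1465, 0.1177]
eef_rot: [0.781, 0.624, 0.0, 0.0]
force: [0.5, 0.4, -0.3]
opening: 0.0256
grip_force: 20.0
[0.54831079 0.14654025 0.11766059] [ 0.52831161  0.35465289 -0.32306184]
```

View pics/crop3.png

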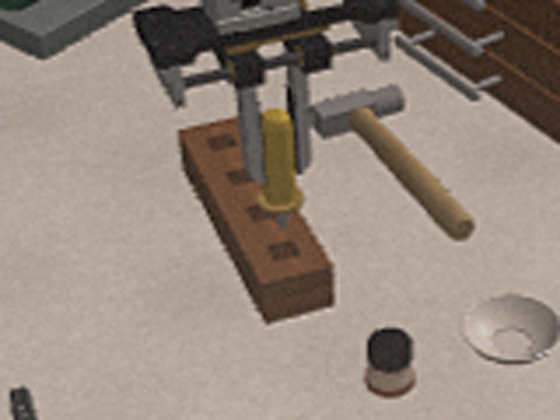

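The shank foot is at crop (285,228), directly above the end well at (284,250). Lowering.

```bash
python3 -m inch '[[[0,0,-15],[0,0,0],-1],[[0,0,-15],[0,0,0],-1],[[0,0,-12],[0,0,0],-1],[[0,0,-7],[0,0,0],-1],[[0,0,0],[0,0,0],-1],[[0,0,0],[0,0,0],-1],[[0,0,0],[0,0,0],-1],[[0,0,0],[0,0,0],-1]]'
python3 -c "
from h import *
print(get_obs()['tcp_pos'],get_obs()['force'])"
```

```text
clock: 10.4
tcp_pos: [0.5482, 0.1467, 0.0686]
eef_rot: [0.781, 0.624, 0.0, 0.0]
force: [-0.0, -0.1, -0.8]
opening: 0.0256
grip_force: 20.0
[0.54817539 0.14672106 0.06856058] [-0.00296838 -0.09485984 -0.83623253]
```

```bash
python3 -m inch '[[[0,0,0],[0,0,0],1],[[0,0,0],[0,0,0],1],[[0,0,0],[0,0,0],1],[[0,0,0],[0,0,0],1],[[0,0,15],[0,0,0],1],[[0,0,35],[0,0,0],1],[[0,0,45],[0,0,0],1],[[0,0,30],[0,0,0],1]]'
python3 - <<'E'
from h import *
o=get_obs(); print(o['tcp_pos']); c=snap('side','side4')
A=cv2.resize(c['frame'][90:210,210:370,::-1],None,fx=3.5,fy=3.5,interpolation=cv2.INTER_CUBIC)
cv2.imwrite('pics/crop4.png',A)
E
```

```text
clock: 11.4
tcp_pos: [0.5491, 0.1468, 0.1971]
eef_rot: [0.781, 0.624, 0.002, 0.001]
force: [0.1, -0.1, -0.2]
opening: 0.0939
grip_force: 0.0
[0.54909167 0.14681525 0.1971377 ]
```

View pics/crop4.png

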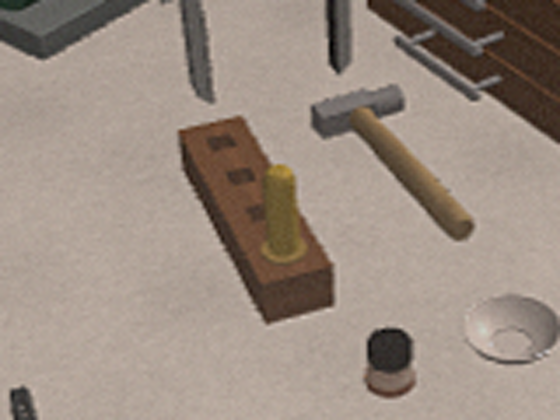

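Yellow is seated, with the collar flat on the wood at crop (284,250). Blue next.

```bash
python3 -m inch '[[[-4,-20,0],[0,0,0.063],1],[[-10,-45,0],[0,0,0.063],1],[[-12,-55,0],[0,0,0.063],1],[[-12,-55,0],[0,0,0.063],1],[[-12,-55,0],[0,0,0.063],1],[[-12,-55,0],[0,0,0.063],1],[[-10,-46,0],[0,0,0.063],1],[[-7,-30,0],[0,0,0.055],1]]' 20
python3 -m inch '[[[0,0,0],[0,0,0],1],[[0,0,0],[0,0,0],1],[[0,0,-25],[0,0,0],1],[[0,0,-40],[0,0,0],1],[[0,0,-40],[0,0,0],1],[[0,0,-20],[0,0,0],1],[[0,0,0],[0,0,0],1],[[0,0,0],[0,0,0],-1]]' 20
```

```text
clock: 12.45
tcp_pos: [0.4684, -0.2162, 0.1936]
eef_rot: [0.604, 0.797, -0.0, 0.0]
force: [-0.0, 1.0, 0.1]
opening: 0.0939
grip_force: 0.0
clock: 13.45
tcp_pos: [0.47, -0.214, 0.0696]
eef_rot: [0.604, 0.797, 0.0, 0.001]
force: [0.6, 0.2, 0.2]
opening: 0.0871
grip_force: 0.0
```

```bash
python3 -m inch '[[[0,0,0],[0,0,0],-1],[[0,0,0],[0,0,0],-1],[[0,0,0],[0,0,0],-1],[[0,0,0],[0,0,0],-1],[[0,0,0],[0,0,0],-1],[[0,0,0],[0,0,0],-1],[[0,0,0],[0,0,0],-1],[[0,0,0],[0,0,0],-1]]' 20
```

```text
clock: 14.45
tcp_pos: [0.4691, -0.2142, 0.0684]
eef_rot: [0.604, 0.797, -0.0, -0.0]
force: [0.5, -0.7, -0.5]
opening: 0.0261
grip_force: 20.0
```

```bash
python3 -m inch '[[[0,0,10],[0,0,0],-1],[[0,0,30],[0,0,0],-1],[[0,0,45],[0,0,0],-1],[[0,0,40],[0,0,0],-1],[[5,20,0],[0,0,-0.05],-1],[[10,45,0],[0,0,-0.05],-1],[[11,50,0],[0,0,-0.05],-1],[[11,50,0],[0,0,-0.05],-1]]'
python3 -m inch '[[[11,50,0],[0,0,-0.05],-1],[[12,55,0],[0,0,-0.05],-1],[[12,55,0],[0,0,-0.05],-1],[[10,45,0],[0,0,-0.05],-1],[[7,30,0],[0,0,-0.05],-1],[[4,15,0],[0,0,-0.05],-1],[[0,0,0],[0,0,0],-1],[[0,0,0],[0,0,0],-1]]'
python3 -m inch '[[[0,0,0],[0,0,0],-1],[[0,0,0],[0,0,0],-1],[[0,0,0],[0,0,0],-1],[[0,0,-25],[0,0,0],-1],[[0,0,-25],[0,0,0],-1],[[0,0,-20],[0,0,0],-1],[[0,0,-5],[0,0,0],-1],[[0,0,0],[0,0,0],-1]]'
python3 - <<'E'
from h import *
print(get_obs()['tcp_pos']); c=snap('side','side5')
A=cv2.resize(c['frame'][90:210,210:370,::-1],None,fx=3.5,fy=3.5,interpolation=cv2.INTER_CUBIC)
cv2.imwrite('pics/crop5.png',A)
E
```

```text
clock: 15.45
tcp_pos: [0.5063, -0.0479, 0.1943]
eef_rot: [0.682, 0.732, 0.0, 0.0]
force: [1.7, -0.1, -0.5]
opening: 0.0257
grip_force: 20.0
clock: 16.45
tcp_pos: [0.562, 0.2002, 0.1937]
eef_rot: [0.783, 0.623, -0.0, 0.0]
force: [0.1, -0.6, -0.7]
opening: 0.0258
grip_force: 20.0
clock: 17.45
tcp_pos: [0.5623, 0.2007, 0.1187]
eef_rot: [0.783, 0.622, 0.0, 0.0]
force: [0.7, -0.3, -0.9]
opening: 0.0255
grip_force: 20.0
[0.56232488 0.20074012 0.11866365]
```

View pics/crop5.png

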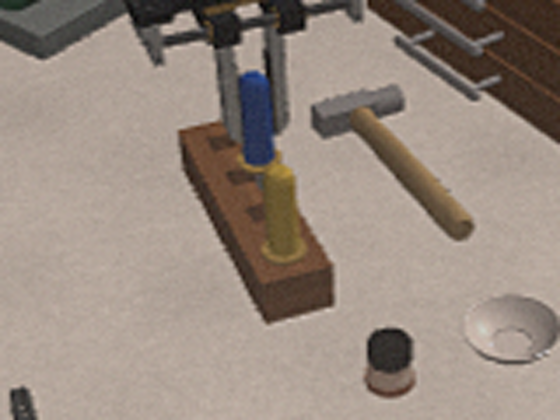

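Blue's shank at crop (264,183) is above its well at (258,212), next to yellow. Lowering it with a 1 mm x correction.

```bash
python3 -m inch '[[[-1,0,-10],[0,0,0],-1],[[0,0,-15],[0,0,0],-1],[[0,0,-15],[0,0,0],-1],[[0,0,-9],[0,0,0],-1],[[0,0,-1],[0,0,0],-1],[[0,0,0],[0,0,0],-1],[[0,0,0],[0,0,0],-1],[[0,0,0],[0,0,0],-1]]'
```

```text
clock: 18.5
tcp_pos: [0.5611, 0.2007, 0.0685]
eef_rot: [0.783, 0.622, 0.0, 0.0]
force: [-0.5, -0.5, -0.8]
opening: 0.0257
grip_force: 20.0
```

```bash
python3 -m inch '[[[0,0,0],[0,0,0],1],[[0,0,0],[0,0,0],1],[[0,0,0],[0,0,0],1],[[0,0,0],[0,0,0],1],[[0,0,15],[0,0,0],1],[[0,0,35],[0,0,0],1],[[0,0,45],[0,0,0],1],[[0,0,30],[0,0,0],1]]'
python3 -m inch '[[[-3,-20,0],[0,0,0.063],1],[[-8,-50,0],[0,0,0.063],1],[[-10,-60,0],[0,0,0.063],1],[[-10,-60,0],[0,0,0.063],1],[[-10,-60,0],[0,0,0.063],1],[[-10,-60,0],[0,0,0.063],1],[[-10,-60,0],[0,0,0.063],1],[[-8,-50,0],[0,0,0.063],1]]' 20
python3 -m inch '[[[-5,-33,0],[0,0,0],1],[[-2,-15,0],[0,0,0],1],[[0,0,0],[0,0,0],1],[[0,0,0],[0,0,0],1],[[0,0,0],[0,0,0],1],[[0,0,0],[0,0,0],1],[[0,0,0],[0,0,0],1],[[0,0,0],[0,0,0],1]]' 20
python3 - <<'E'
from h import *
print(get_obs()['tcp_pos']); c=snap('side','side6'); w=snap('scene','scene6')
A=cv2.resize(c['frame'][100:300,240:420,::-1],None,fx=2,fy=2,interpolation=cv2.INTER_CUBIC)
B=cv2.resize(w['frame'][130:330,220:500,::-1],(560,400))[:, :430]
cv2.imwrite('pics/crop6.png',np.hstack([A,B]))
E
```

```text
clock: 19.5
tcp_pos: [0.5621, 0.2009, 0.1973]
eef_rot: [0.783, 0.622, 0.002, 0.001]
force: [-0.3, 0.0, 0.3]
opening: 0.0936
grip_force: 0.0
clock: 20.5
tcp_pos: [0.4917, -0.2216, 0.1949]
eef_rot: [0.602, 0.798, 0.0, 0.001]
force: [0.4, 0.4, 0.5]
opening: 0.0943
grip_force: 0.0
clock: 21.5
tcp_pos: [0.4851, -0.2672, 0.1934]
eef_rot: [0.603, 0.798, -0.0, -0.0]
force: [-0.5, -0.1, -1.0]
opening: 0.094
grip_force: 0.0
[ 0.48513108 -0.26716742  0.19344231]
```

View pics/crop6.png

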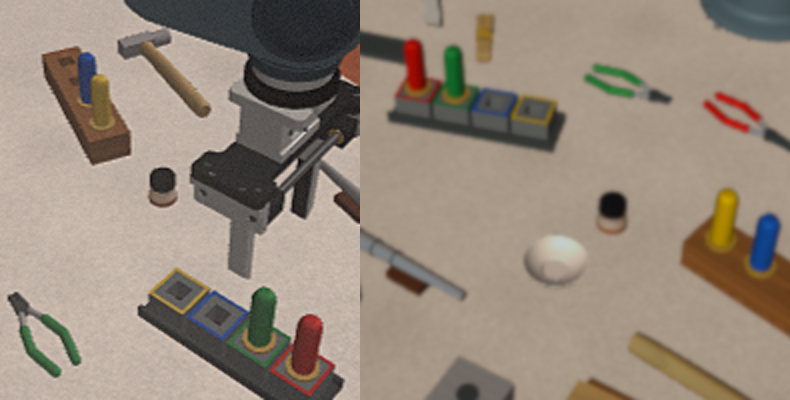

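Blue (side crop (88,80)) and yellow (100,100) both stand seated in the wood, and green and red still stand in their cups. Grasping green.

```bash
python3 -m inch '[[[0,0,-25],[0,0,0],1],[[0,0,-40],[0,0,0],1],[[0,0,-40],[0,0,0],1],[[0,0,-20],[0,0,0],1],[[0,0,0],[0,0,0],1],[[0,0,0],[0,0,0],-1],[[0,0,0],[0,0,0],-1],[[0,0,0],[0,0,0],-1]]' 20
python3 -m inch '[[[0,0,0],[0,0,0],-1],[[0,0,0],[0,0,0],-1],[[0,0,0],[0,0,0],-1],[[0,0,0],[0,0,0],-1],[[0,0,0],[0,0,0],-1],[[0,0,0],[0,0,0],-1],[[0,0,0],[0,0,0],-1],[[0,0,0],[0,0,0],-1]]' 20
```

```text
clock: 22.6
tcp_pos: [0.4856, -0.2677, 0.0695]
eef_rot: [0.603, 0.798, -0.0, 0.001]
force: [-0.1, -0.3, -0.8]
opening: 0.0673
grip_force: 0.0
clock: 23.6
tcp_pos: [0.4851, -0.2672, 0.0684]
eef_rot: [0.603, 0.798, 0.0, -0.0]
force: [0.2, 1.0, -1.4]
opening: 0.0254
grip_force: 20.0
```

```bash
python3 -m inch '[[[0,0,10],[0,0,0],-1],[[0,0,30],[0,0,0],-1],[[0,0,45],[0,0,0],-1],[[0,0,40],[0,0,0],-1],[[4,20,0],[0,0,-0.05],-1],[[8,50,0],[0,0,-0.05],-1],[[9,55,0],[0,0,-0.05],-1],[[9,55,0],[0,0,-0.05],-1]]'
python3 -m inch '[[[9,55,0],[0,0,-0.05],-1],[[10,60,0],[0,0,-0.05],-1],[[10,60,0],[0,0,-0.05],-1],[[10,60,0],[0,0,-0.05],-1],[[9,50,0],[0,0,-0.05],-1],[[6,35,0],[0,0,-0.05],-1],[[3,15,0],[0,0,0],-1],[[1,7,0],[0,0,0],-1]]'
python3 -m inch '[[[0,0,0],[0,0,0],-1],[[0,0,0],[0,0,0],-1],[[0,0,0],[0,0,0],-1],[[0,0,-25],[0,0,0],-1],[[0,0,-25],[0,0,0],-1],[[0,0,-20],[0,0,0],-1],[[0,0,-5],[0,0,0],-1],[[0,0,0],[0,0,0],-1]]'
python3 - <<'E'
from h import *
print(get_obs()['tcp_pos']); c=snap('side','side7')
A=cv2.resize(c['frame'][80:200,210:370,::-1],None,fx=3.5,fy=3.5,interpolation=cv2.INTER_CUBIC)
cv2.imwrite('pics/crop7.png',A)
E
```

```text
clock: 24.6
tcp_pos: [0.5153, -0.0858, 0.1944]
eef_rot: [0.68, 0.733, 0.0, 0.001]
force: [-0.1, -0.1, 0.0]
opening: 0.0258
grip_force: 20.0
clock: 25.6
tcp_pos: [0.5732, 0.2548, 0.1937]
eef_rot: [0.781, 0.624, -0.0, 0.0]
force: [-0.8, 0.1, -0.7]
opening: 0.026
grip_force: 20.0
clock: 26.6
tcp_pos: [0.5733, 0.2547, 0.1187]
eef_rot: [0.781, 0.624, 0.0, 0.0]
force: [0.3, -0.1, -0.5]
opening: 0.0257
grip_force: 20.0
[0.57332026 0.25465827 0.11866569]
```

View pics/crop7.png

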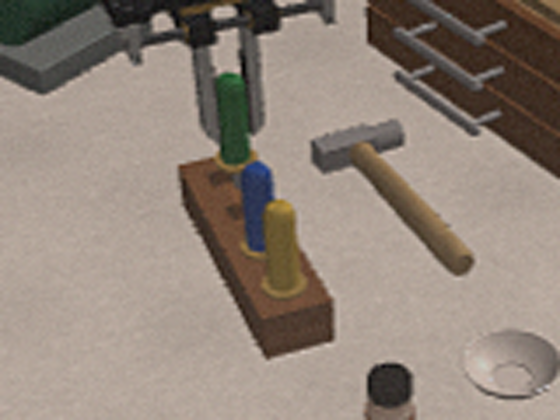

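Green (crop (235,160)) is above its well at (240,211), in line with blue and yellow. Lowering.

```bash
python3 -m inch '[[[0,0,-10],[0,0,0],-1],[[0,0,-15],[0,0,0],-1],[[0,0,-15],[0,0,0],-1],[[0,0,-9],[0,0,0],-1],[[0,0,-1],[0,0,0],-1],[[0,0,0],[0,0,0],-1],[[0,0,0],[0,0,0],-1],[[0,0,0],[0,0,0],-1]]'
```

```text
clock: 27.65
tcp_pos: [0.5731, 0.2547, 0.0684]
eef_rot: [0.781, 0.624, 0.0, 0.0]
force: [0.3, -0.3, -1.0]
opening: 0.0256
grip_force: 20.0
```

```bash
python3 -m inch '[[[0,0,0],[0,0,0],1],[[0,0,0],[0,0,0],1],[[0,0,0],[0,0,0],1],[[0,0,0],[0,0,0],1],[[0,0,15],[0,0,0],1],[[0,0,35],[0,0,0],1],[[0,0,45],[0,0,0],1],[[0,0,30],[0,0,0],1]]'
python3 -m inch '[[[-3,-20,0],[0,0,0.05],1],[[-6,-50,0],[0,0,0.05],1],[[-8,-60,0],[0,0,0.05],1],[[-8,-60,0],[0,0,0.05],1],[[-8,-60,0],[0,0,0.05],1],[[-8,-60,0],[0,0,0.05],1],[[-8,-60,0],[0,0,0.05],1],[[-8,-60,0],[0,0,0.05],1]]' 20
python3 -m inch '[[[-8,-60,0],[0,0,0.05],1],[[-5,-45,0],[0,0,0.05],1],[[-3,-28,0],[0,0,0],1],[[-1,-12,0],[0,0,0],1],[[0,0,0],[0,0,0],1],[[0,0,0],[0,0,0],1],[[0,0,0],[0,0,0],1],[[0,0,0],[0,0,0],1]]' 20
python3 - <<'E'
from h import *
print(get_obs()['tcp_pos']); c=snap('side','side8')
A=cv2.resize(c['frame'][100:300,240:420,::-1],None,fx=2.5,fy=2.5,interpolation=cv2.INTER_CUBIC)
cv2.imwrite('pics/crop8.png',A)
E
```

```text
clock: 28.65
tcp_pos: [0.5741, 0.255, 0.1974]
eef_rot: [0.781, 0.624, 0.002, 0.001]
force: [0.1, 0.7, 0.5]
opening: 0.0937
grip_force: 0.0
clock: 29.65
tcp_pos: [0.5159, -0.1773, 0.195]
eef_rot: [0.641, 0.767, 0.0, 0.001]
force: [0.9, -0.3, 0.1]
opening: 0.0941
grip_force: 0.0
clock: 30.65
tcp_pos: [0.4993, -0.3196, 0.1935]
eef_rot: [0.602, 0.798, 0.0, -0.0]
force: [-0.4, -0.1, 0.1]
opening: 0.094
grip_force: 0.0
[ 0.49928659 -0.31962046  0.19348455]
```

View pics/crop8.png

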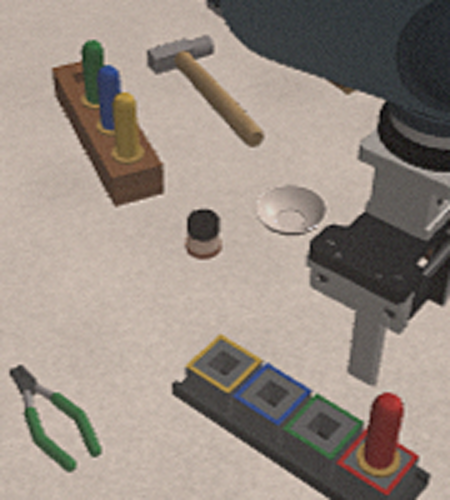

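Green, blue and yellow stand seated in the wood at crop (93,75), (109,98) and (126,125). Red is alone in its cup at (383,435), so I'll grasp it now.

```bash
python3 -m inch '[[[0,0,-25],[0,0,0],1],[[0,0,-40],[0,0,0],1],[[0,0,-40],[0,0,0],1],[[0,0,-20],[0,0,0],1],[[0,0,0],[0,0,0],1],[[0,0,0],[0,0,0],-1],[[0,0,0],[0,0,0],-1],[[0,0,0],[0,0,0],-1]]' 20
python3 -m inch '[[[0,0,0],[0,0,0],-1],[[0,0,0],[0,0,0],-1],[[0,0,0],[0,0,0],-1],[[0,0,0],[0,0,0],-1],[[0,0,0],[0,0,0],-1],[[0,0,0],[0,0,0],-1],[[0,0,0],[0,0,0],-1],[[0,0,0],[0,0,0],-1]]' 20
```

```text
clock: 31.7
tcp_pos: [0.4997, -0.3208, 0.0696]
eef_rot: [0.603, 0.798, -0.0, 0.001]
force: [-0.1, 0.7, -0.8]
opening: 0.0678
grip_force: 0.0
clock: 32.7
tcp_pos: [0.4991, -0.3202, 0.0684]
eef_rot: [0.603, 0.798, 0.0, -0.0]
force: [0.1, -0.5, -0.3]
opening: 0.0258
grip_force: 20.0
```

```bash
python3 -m inch '[[[0,0,10],[0,0,0],-1],[[0,0,30],[0,0,0],-1],[[0,0,45],[0,0,0],-1],[[0,0,40],[0,0,0],-1],[[2,20,0],[0,0,-0.05],-1],[[6,50,0],[0,0,-0.05],-1],[[8,60,0],[0,0,-0.05],-1],[[8,60,0],[0,0,-0.05],-1]]'
python3 -m inch '[[[8,60,0],[0,0,-0.05],-1],[[8,60,0],[0,0,-0.05],-1],[[8,60,0],[0,0,-0.05],-1],[[8,60,0],[0,0,-0.05],-1],[[8,60,0],[0,0,-0.05],-1],[[8,60,0],[0,0,-0.05],-1],[[6,45,0],[0,0,0],-1],[[5,22,0],[0,0,0],-1]]'
python3 -m inch '[[[3,11,0],[0,0,0],-1],[[0,0,0],[0,0,0],-1],[[0,0,0],[0,0,0],-1],[[0,0,-25],[0,0,0],-1],[[0,0,-25],[0,0,0],-1],[[0,0,-20],[0,0,0],-1],[[0,0,-5],[0,0,0],-1],[[0,0,0],[0,0,0],-1]]'
python3 - <<'E'
from h import *
print(get_obs()['tcp_pos']); c=snap('side','side9')
A=cv2.resize(c['frame'][70:190,210:370,::-1],None,fx=3.5,fy=3.5,interpolation=cv2.INTER_CUBIC)
cv2.imwrite('pics/crop9.png',A)
E
```

```text
clock: 33.7
tcp_pos: [0.5233, -0.1288, 0.1944]
eef_rot: [0.68, 0.733, 0.0, 0.001]
force: [1.0, -0.0, -0.7]
opening: 0.0256
grip_force: 20.0
clock: 34.7
tcp_pos: [0.5819, 0.2993, 0.1942]
eef_rot: [0.781, 0.625, 0.0, 0.0]
force: [0.0, -0.4, -0.3]
opening: 0.0257
grip_force: 20.0
clock: 35.7
tcp_pos: [0.5853, 0.3075, 0.1187]
eef_rot: [0.782, 0.624, 0.0, 0.0]
force: [0.2, 0.1, -0.4]
opening: 0.0254
grip_force: 20.0
[0.58534137 0.30754699 0.11871001]
```

View pics/crop9.png

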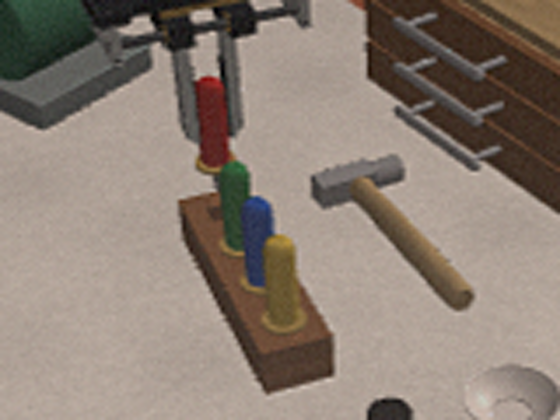

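Red (crop (214,160)) is in line above the last well. Lowering.

```bash
python3 -m inch '[[[0,0,-10],[0,0,0],-1],[[0,0,-15],[0,0,0],-1],[[0,0,-15],[0,0,0],-1],[[0,0,-9],[0,0,0],-1],[[0,0,-1],[0,0,0],-1],[[0,0,0],[0,0,0],-1],[[0,0,0],[0,0,0],-1],[[0,0,0],[0,0,0],-1]]'
```

```text
clock: 36.75
tcp_pos: [0.5851, 0.3077, 0.0684]
eef_rot: [0.781, 0.624, 0.0, 0.0]
force: [0.5, -0.3, -0.2]
opening: 0.0256
grip_force: 20.0
```

```bash
python3 -m inch '[[[0,0,0],[0,0,0],1],[[0,0,0],[0,0,0],1],[[0,0,0],[0,0,0],1],[[0,0,0],[0,0,0],1],[[0,0,15],[0,0,0],1],[[0,0,35],[0,0,0],1],[[0,0,45],[0,0,0],1],[[0,0,40],[0,0,0],1]]'
python3 -m inch '[[[0,0,40],[0,0,0],1],[[0,0,40],[0,0,0],1],[[0,0,0],[0,0,0],1],[[0,0,0],[0,0,0],1],[[0,0,0],[0,0,0],1],[[0,0,0],[0,0,0],1],[[0,0,0],[0,0,0],1],[[0,0,0],[0,0,0],1]]'
python3 - <<'E'
from h import *
c=snap('side','side10'); w=snap('scene','scene10')
A=cv2.resize(c['frame'][85:205,220:350,::-1],None,fx=3,fy=3,interpolation=cv2.INTER_CUBIC)
B=cv2.resize(w['frame'][215:335,360:495,::-1],None,fx=3,fy=3,interpolation=cv2.INTER_CUBIC)
cv2.imwrite('pics/crop10.png',np.hstack([A,B]))
E
```

```text
clock: 37.75
tcp_pos: [0.5855, 0.3078, 0.2065]
eef_rot: [0.781, 0.624, 0.001, 0.0]
force: [1.1, -0.2, -0.1]
opening: 0.0937
grip_force: 0.0
clock: 38.75
tcp_pos: [0.585, 0.3077, 0.2832]
eef_rot: [0.781, 0.624, -0.0, -0.0]
force: [0.0, 0.2, 0.4]
opening: 0.0941
grip_force: 0.0
```

View pics/crop10.png

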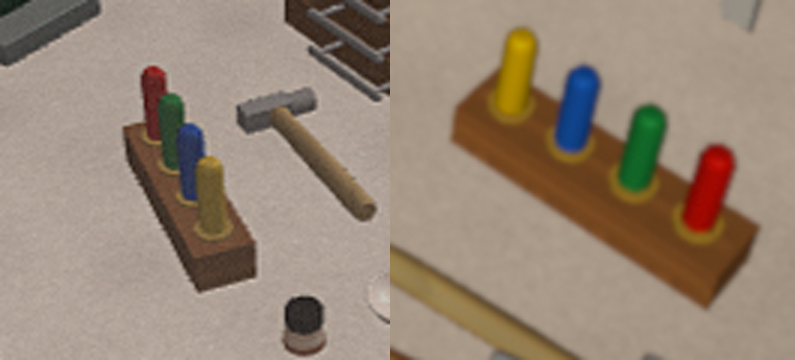

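All four collars sit on the wood (scene crop: yellow (512,105), blue (570,145), green (633,185), red (698,225)), upright and in mirrored order, and the gripper is clear.

```bash
python3 -c "
from station import *
print(finish_job())"
```

```text
the job is handed in; nothing more can be done
None
```

All four tools now stand upright in the wooden rack in reverse order (yellow at the right end, then blue, green and red at the left end), and I handed the job in at about 39 s; no verdict came back.

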